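Unlock the sample box and hold the key turned

ROBOT

A 6-joint arm with a two-finger parallel gripper is mounted at the origin on a cart in front of the work surface, level with it; the furniture and walls round the work are solid. World frame = base frame: x ahead of the robot, y to its left, z up, the work surface at z = 0. Lengths are in mm, angles in rad, forces in N, time in s.
With the tool pointing down it reaches from about 225 to 725 mm from the base axis. Payload 3.1 kg.
Tool frame: the origin (TCP) lies on the centre line of the jaws, within the pads' length; the fingertips stand 8 mm ahead of it and the grasp point (between the pads) lies 11 mm behind it; z points along the fingers, y is the line along which they close (so a half turn about z gives the same grasp; the last joint's range is limited). The gripper opens to 85 mm and grips with 20 to 120 N. Pads are 22 mm wide; open, the fingers measure 114 mm over their backs; the gripper's body (76 mm by 85 mm) begins 54 mm behind the grasp point. The pads swing forward as they close: fully open they stand 13 mm farther back than shut.
Start: joints at [1.11, 0.048, 0.099, 1.622, 0, 1.443], TCP at [171.519, 496.184, 239.312] pointing down, gripper open.
Joint ranges: [-2.91, 2.91], [-0.99, 1.94], [-1.21, 1.42], [-2.12, 2.29], [-1.49, 1.47], [-3.14, 3.14]. Speed limits (rad/s): [2.79, 2.79, 3.14, 3.14, 3.14, 3.14].

INTERFACE

Orientations are given as a 3x3 rotation matrix whose columns are the frame's x, y, z axes.
In Python, from bench import sensors, viewer, close_job gives the robot as it stands.
- The arm moves only by the tool hand_motion, called as name(argument=value, ...), one argument or row to a line, values as JSON. Schema: {"type":"object","properties":{"motion":{"type":"string"},"finger_gap":{"type":"number"},"squeeze":{"type":"number"},"only":{"type":"string"},"quiet":{"type":"boolean"},"lines":{"type":"string"}},"required":["motion"],"additionalProperties":false}. motion is a string of 1 to 10 rows, parted by semicolons, with the numbers parted by spaces; each row has 6 numbers: dx, dy, dz in shares of the most that a row can go, 1 being 50 mm, then a rotation vector rx, ry, rz in shares of 4 rad (1.0 is 4 rad); each row shifts and turns the commanded pose from where the row before left it, along the tool's axes as they then stand; what a row does not reach is not made up. A row lasts 1/10 s, in which the tool goes at most 50 mm and 0.15 rad, less where a joint would pass 70% of its speed; a pose out of reach is approached as far as the arm can. finger_gap is the finger opening in mm, set as the call begins (left out keeps the last). The fingers move at their own pace and stop on an object; squeeze is the grip in N (left out, the last holds). Time passes only in rows, so rows that do not move let the fingers close. The tool returns the time, the measured TCP pose, the force, the opening and the grip force at its end. only (a regular expression) keeps the lines of the reply that match it, lines (a string "A,B") keeps lines A to B, and quiet returns only ok. Shift and turn numbers lie between -1 and 1, and a call with a number outside is refused. Input that does not fit is refused with a message, and nothing moves.
- sensors.sense(): the state, without advancing time (a new reading comes with each control period).
- viewer.get_image(name): name is "scene" or "top" or "wrist"; returns (picture, depth): 480x640x3 uint8, red, green, blue; 480x640 float32, mm along the optical axis (not along the pixel's ray), 0 where there is no reading.
- viewer.camera_info(name): a dict with "fx", "fy", "cx", "cy" (pixels), "extrinsics" (4x4, takes a point from camera to world coordinates); the wrist camera has in their place "mount" (4x4, takes a point from camera to tool coordinates, whose origin is the TCP and whose axes are the flange's). Camera axes: x right, y up, looking along -z (the intrinsics and any distortion apply to the point x, -y, -z); pixel columns grow to the right and rows downward; lengths in mm; the calibration is good to about 2 mm. A picture is of the moment at which its call begins: read the wrist's pose just before it. camera_info takes no time and is no camera call.
- close_job(): hands the job in; it is judged then, once.
The state is a dict: "time": time; "joint_positions": joint angles; "qvel": joint speeds; "joint_torque": joint torques, N m; "tool_pos": TCP position; "eef_rot": TCP orientation; "wrist_force": force on the tool from outside, world axes, zero at the start; "torque": the same for the moment, N m; "opening": finger opening in mm; "gripper_force": force on a finger pad.
Only numpy, scipy, OpenCV 4.12 (cv2) and the standard library are available. Lean on these libraries where they do the work, as an engineer would, in place of code of your own. Each camera call takes 0.05 s, during which the arm holds its last target. There are 200 camera calls.

TASK

Take the key whose blade fits the keyhole of the flat lock box out of the clear stand, leaving the other key there. Push it down into the lock, working it a little left and right past the sticky discs until it is fully home, then turn it a quarter turn clockwise (seen from above). The lock springs back, so finish while still gripping the key and holding it turned; leave the vial, dish and timer where they are.

Things in the scene. Friction and masses are not known exactly. Their poses are not given: they have to be found in the camera images.
- key: The key that fits, upright; origin at the centre of its blade's lower end, z up. Blade 22 wide (x), 5 thick (y), z 0 to 19; shank 7 dia.; collar 20 dia. at z 32-36; dark rectangular head 30 wide (x), 8 thick (y), z 52-86: grip it across the 8 mm. Blade and head in one plane; a half turn about z gives the same key. 50 g.
- other_key: The wrong key: same build, but its blade is 28 mm wide and its dark head is a round disc, 34 mm diameter, 8 thick. Its blade does not enter the lock. Stays in the stand. Same origin and axes as the key.
- key_stand: Clear plastic block on a grey foot plate, fixed, 136 (x) x 56 (y) x 40 mm high, origin at the centre of its underside. Two pockets 33 x 9 mm, long sides along x, at x = -30 and +30 on its middle line; a key stands in each (which one where changes), collar resting on top, blade tip 8 mm above the table.
- lock_box: Flat grey steel box, fixed, 110 (x) x 150 (y) x 40 mm, origin at the centre of its underside. In the middle of its lid stands the round dark steel lock barrel, 47 mm diameter, its bright metal face at z 70. A small bolt at the front (-x) side draws in as the lock turns.
- keyhole (a point): Centre of the keyhole in the lock's bright metal face, 70 mm above the table; z up, x along the keyhole. The hole is a bow tie along x, 25 mm long, 6 mm deep: in it the key can turn only about 25 degrees either way, and freely only once the blade has passed right below it. Below lie two sticky discs, then the plug.
- discs (a point): Top of the upper disc, 7.5 mm below the keyhole; the lower disc's at 14 mm. Slots 7 mm wide. Seen from above, the upper slot rests 12-24 degrees anticlockwise of the keyhole's x, the lower 12-24 clockwise. The blade drops in only when turned to match within 5 degrees; then the disc follows the key (0.04 N m). Press lightly (under 15 N) while seeking a slot, or the disc is dragged along.
- key_floor (a point): Floor of the plug, on the lock's axis, 28 mm below the keyhole: where the key's blade tip is when fully home (its head is then 24 mm clear above the bright metal face). The plug's slot, 7 mm wide, starts 20.5 mm below the keyhole and lies along x: bring the key back to x to enter it.
- plug (a joint): Turn of the lock's plug: 0 locked (held there by a spring), grows clockwise seen from above, 1.57 is a quarter turn, hard stop at 1.65. The spring takes 0.05 N m at the start and 0.18 N m at the quarter turn, and turns it back when the key is let go. The key has about 0.1 rad of play in it.
- vial: Bystander: screw-cap vial, 22 mm diameter, 66 mm high, standing; origin at the centre of its underside.
- dish: Bystander: flat round dish, 60 mm diameter, 15 mm high; origin at the centre of its underside.
- bench_timer: Bystander: bench timer lying on its back, 66 x 66 x 19 mm; origin at the centre of its underside.

How it is judged:
By the outcome, as a careful person would: the job done as asked, in the order asked, and still so for the second after the job is handed in, while the arm keeps its last pose, push and grip.
It also fails if it takes over 51 s, if anything falls off the work surface, if the arm or the gripper's body presses on something with over 40 N, if the wrist force passes 120 N, or if a joint passes its speed limit or range.

## Working session

There is one attempt and no reset: what is moved stays moved. The work goes in short steps, Python scripts to look and compute and a tool call to move; the robot and the scene stay as the last step left them, time stands still between calls to the robot, and variables do not carry over. Pictures are saved under pics/ and viewed, at most 10 in all, crops included, and the job is handed in when it is done.

```bash
mkdir -p pics; cat > h.py <<'E'
import numpy as np, cv2
from bench import sensors, viewer, close_job
def grab(n,fn=None):
    s=sensors.sense(); im,d=viewer.get_image(n); i=viewer.camera_info(n)
    if 'extrinsics' in i: T=np.array(i['extrinsics'])
    else:
        P=np.eye(4);P[:3,:3]=s['eef_rot'];P[:3,3]=s['tool_pos'];T=P@np.array(i['mount'])
    if fn: cv2.imwrite(fn,im[:,:,::-1])
    return im,d,i,T
def world(d,i,T):
    v,u=np.mgrid[0:480,0:640]
    K=np.array([[i['fx'],0,i['cx']],[0,i['fy'],i['cy']],[0,0,1]])
    dist=np.array(i.get('distortion',np.zeros(5)),float)
    p=cv2.undistortPoints(np.stack([u,v],-1).reshape(-1,1,2).astype(np.float64),K,dist).reshape(480,640,2)
    c=np.stack([p[...,0]*d,-p[...,1]*d,-d,np.ones_like(d)],-1)
    return (c@T.T)[...,:3]
E
python3 - <<'E'
from h import *
for n in ('top','scene'):
    im,d,i,T=grab(n,f'pics/{n}.png'); print(i); np.savez(f'{n}.npz',im=im,d=d,T=T,w=world(d,i,T))
print(viewer.camera_info('wrist')); print(sensors.sense())
E
```

```text
{'fx': 471.0017883837986, 'fy': 471.0017883837986, 'cx': 319.05353950655393, 'cy': 243.373046277542, 'extrinsics': array([[ 1.38542123e-02,  9.89482585e-01, -1.43987063e-01,
         4.10399172e+02],
       [-9.99817810e-01,  1.18176605e-02, -1.49896720e-02,
         3.68193513e+01],
       [-1.31304291e-02,  1.44168500e-01,  9.89466035e-01,
         9.43790213e+02],
       [ 0.00000000e+00,  0.00000000e+00,  0.00000000e+00,
         1.00000000e+00]])}
{'fx': 530.5974247948702, 'fy': 530.5974247948702, 'cx': 317.64668205887403, 'cy': 239.6733267139974, 'extrinsics': array([[ 8.65351901e-01,  2.15275016e-01, -4.52573480e-01,
         7.82325372e+01],
       [-5.01004341e-01,  3.48747701e-01, -7.92066721e-01,
        -7.60382576e+02],
       [-1.26782152e-02,  9.12157721e-01,  4.09643204e-01,
         4.98739860e+02],
       [ 0.00000000e+00,  0.00000000e+00,  0.00000000e+00,
         1.00000000e+00]])}
{'fx': 352.97028580846256, 'fy': 352.97028580846256, 'cx': 324.6066378293767, 'cy': 236.50220934615163, 'mount': array([[ 8.45320551e-04,  9.53911924e-01,  3.00085533e-01,
         7.65
[... 409 characters left out ...]
1585e+00]), 'qvel': array([-4.15673912e-04, -3.11289059e-03,  4.04405266e-03,  9.11783877e-05,
        2.11481705e-03,  1.21824885e-03]), 'joint_torque': array([ 2.95261205e-03, -3.39850616e+01,  3.20935714e+01,  1.57558755e-02,
       -1.23396485e-04, -3.08767177e-06]), 'tool_pos': array([171.27072372, 495.6931652 , 238.20410241]), 'eef_rot': array([[-9.45131528e-01,  3.26688646e-01, -9.60806581e-04],
       [ 3.26689951e-01,  9.45129520e-01, -1.96644930e-03],
       [ 2.65670001e-04, -2.17243909e-03, -9.99997605e-01]]), 'wrist_force': array([-0.27434626, -0.12129064, -1.63923684]), 'torque': array([-0.00147519,  0.05067545,  0.04423563]), 'gripper_force': 0.0, 'opening': 85.17187613067655}
```

View pics/top.png

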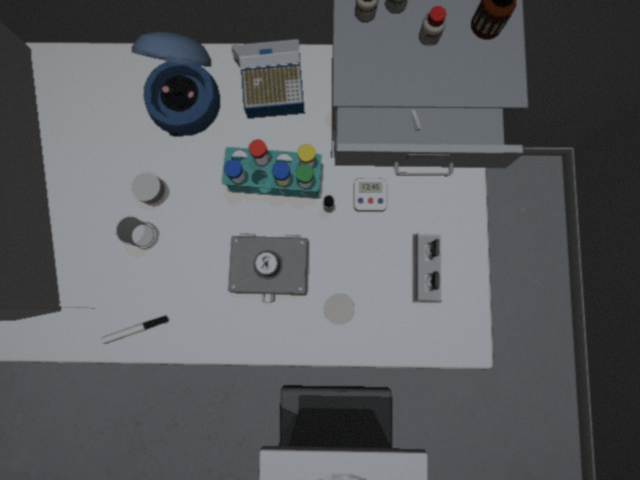

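View pics/scene.png

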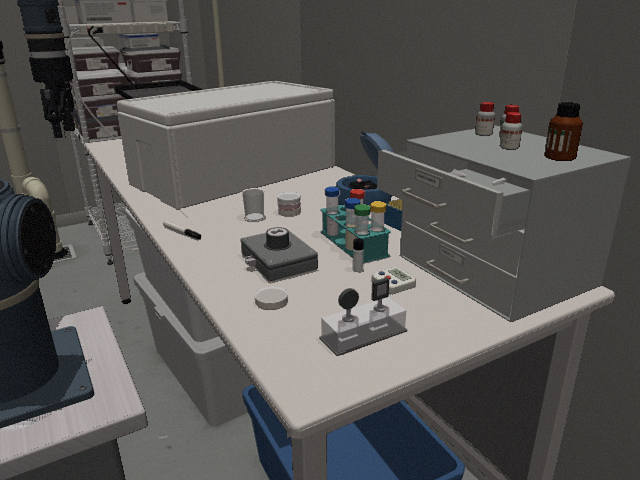

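The round head is nearer the robot (scene 348,298). The rectangular one, our key, is at scene (380,288) and top (432,248). The lock barrel is at top (266,263). Next I measure them.

```bash
python3 - <<'E'
from h import *
for n,boxk,boxl in (('top',(405,225,450,310),(220,225,320,310)),('scene',(310,270,420,350),(235,220,325,285))):
    z=np.load(n+'.npz'); w=z['w']; im=z['im'].astype(int)
    def sub(b): return w[b[1]:b[3],b[0]:b[2]].reshape(-1,3), im[b[1]:b[3],b[0]:b[2]].reshape(-1,3)
    p,c=sub(boxk)
    m=(p[:,2]>58)&(p[:,2]<110); q=p[m]
    print(n,'heads',m.sum())
    if m.sum()>10:
        _,lab,cen=cv2.kmeans(q[:,:2].astype(np.float32),2,None,(3,50,.1),5,cv2.KMEANS_PP_CENTERS)
        for k in (0,1):
            qq=q[lab[:,0]==k]; print(len(qq),qq.mean(0),qq.min(0),qq.max(0),cv2.minAreaRect(qq[:,:2].astype(np.float32)))
    m=(abs(p[:,2]-40)<6); print('standtop',m.sum(),np.median(p[m],0),cv2.minAreaRect(p[m][:,:2].astype(np.float32)))
    p,c=sub(boxl)
    m=abs(p[:,2]-70)<7; q=p[m]; print('lockface',len(q),np.median(q,0),(q.min(0)+q.max(0))/2,np.ptp(q,0))
    m=abs(p[:,2]-40)<6; q=p[m]; print('boxtop',len(q),np.median(q,0),cv2.minAreaRect(q[:,:2].astype(np.float32)))
    m=abs(p[:,2])<12; print('table',np.median(p[m],0))
for n,b in (('top',(390,220,470,310)),('top',(220,225,320,310))):
    im=np.load(n+'.npz')['im'][b[1]:b[3],b[0]:b[2],::-1]
    cv2.imwrite(f'pics/c{b[0]}.png',cv2.resize(im,None,fx=4,fy=4,interpolation=2))
a=[cv2.resize(cv2.imread(f'pics/c{k}.png'),(390,360)) for k in (390,220)]
cv2.imwrite('pics/crop1.png',np.hstack(a))
E
```

```text
top heads 270
135 [ 529.54941577 -163.22266269   87.48220084] [ 515.46061416 -168.60017145   58.43713696] [ 544.65824707 -160.15732438   98.51290943] ((530.0770263671875, -164.37351989746094), (8.273262023925781, 29.229700088500977), 89.09109497070312)
135 [ 469.84081476 -162.39486962   85.9613189 ] [ 454.47960185 -167.87298135   64.08612976] [ 487.5873612  -159.25589074   98.67619827] ((471.0297546386719, -163.71168518066406), (8.621782302856445, 33.0582160949707), 89.24203491210938)
standtop 1467 [ 498.70149814 -159.65296298   41.25506438] ((500.55224609375, -164.52288818359375), (51.23570251464844, 130.132568359375), 88.89794158935547)
lockface 449 [499.33505669 148.05344106  71.14401785] [499.39536352 148.00908947  69.8632159 ] [45.18152574 46.56157059 13.3005165 ]
boxtop 3888 [497.72693812 145.21322137  41.33459059] ((502.2584228515625, 148.2170867919922), (150.27784729003906, 115.22555541992188), 88.93436431884766)
table [485.51643999 144.71422551   1.44763782]
scene heads 690
348 [ 529.74921727 -167.93201959   80.0013789 ] [ 515.40360262 -171.58369703   58.22946197] [ 547.1672
[... 164 characters left out ...]
8477   79.75261124] [ 454.50905668 -170.27114004   58.09982945] [ 488.51510989 -159.49446748   95.36368501] ((471.527587890625, -165.0030517578125), (10.59701156616211, 34.0263557434082), 89.10797882080078)
standtop 1581 [ 496.80778605 -171.79119008   40.84390499] ((502.1078186035156, -165.56143188476562), (54.77725601196289, 133.0067901611328), 89.04959869384766)
lockface 240 [498.83220979 140.80916035  69.92678958] [501.45147854 147.26798212  67.91740782] [47.8293329  47.91621864  9.82143514]
boxtop 1405 [484.31136853 118.23977367  40.65693983] ((500.1611022949219, 145.0211181640625), (151.2682647705078, 111.00635528564453), 88.81341552734375)
table [526.38376475 187.35838591   0.99487683]
```

Careful with the scale: shifts go in shares of 50 mm and turns go in shares of 4 rad. That gives: -41 mm is -0.82, 2.5 mm is 0.05, -0.106 rad / 4 = -0.0265.

hand_motion(
  motion="0 0 0 0 0 -0.0265;0 0 0 0 0 -0.0265;0 0 0 0 0 -0.0263;-0.46 -0.82 0.05 0 0 0;-0.46 -0.82 0.05 0 0 0;-0.46 -0.82 0.05 0 0 0;-0.46 -0.82 0.05 0 0 0;-0.46 -0.82 0.05 0 0 0;-0.46 -0.82 0.05 0 0 0;-0.46 -0.82 0.05 0 0 0",
  finger_gap=50,
  squeeze=60,
)

```text
time: 1.1
tool_pos: [328.2, 204.9, 221.3]
eef_rot: [[-1.0, 0.015, 0.0], [0.015, 1.0, 0.0], [-0.0, 0.0, -1.0]]
wrist_force: [1.2, 0.3, -0.2]
opening: 49.7
gripper_force: 0.0
```

hand_motion(
  motion="-0.46 -0.82 0.05 0 0 0;-0.46 -0.82 0.05 0 0 0;-0.46 -0.82 0.05 0 0 0;-0.46 -0.82 0.05 0 0 0;-0.46 -0.82 0.05 0 0 0;-0.46 -0.82 0.05 0 0 0;-0.46 -0.82 0.05 0 0 0;-0.46 -0.82 0.05 0 0 0;-0.46 -0.82 0.05 0 0 0;0 0 0 0 0 0",
)

```text
time: 2.1
tool_pos: [530.0, -170.3, 195.8]
eef_rot: [[-1.0, 0.021, -0.003], [0.021, 1.0, -0.0], [0.003, -0.0, -1.0]]
wrist_force: [-0.1, 1.0, -1.4]
opening: 50.2
gripper_force: 0.0
```

```bash
python3 - <<'E'
from h import *
im,d,i,T=grab('wrist','pics/w1.png'); np.savez('w1.npz',im=im,d=d,T=T,w=world(d,i,T)); print(sensors.sense())
E
```

```text
{'time': 2.15, 'joint_positions': array([-4.27829600e-01,  1.24614839e-01,  9.62120625e-02,  1.54651854e+00,
       -1.38993993e-04, -4.08198706e-01]), 'qvel': array([ 0.04579432, -0.06310126, -0.02865355,  0.03385235,  0.01449315,
        0.00768786]), 'joint_torque': array([ -1.16017342, -35.92006445,  32.67727017,  -0.42856674,
        -0.14700162,  -0.04321096]), 'tool_pos': array([ 528.95107065, -167.7197816 ,  196.67321145]), 'eef_rot': array([[-0.99980001,  0.01963222, -0.00381086],
       [ 0.0196263 ,  0.99980613,  0.00158498],
       [ 0.00384123,  0.00150987, -0.99999148]]), 'wrist_force': array([ 0.39112639,  0.21537211, -0.3163281 ]), 'torque': array([ 0.05973804,  0.05326312, -0.03118315]), 'gripper_force': 0.0, 'opening': 49.86431777459998}
```

View pics/w1.png

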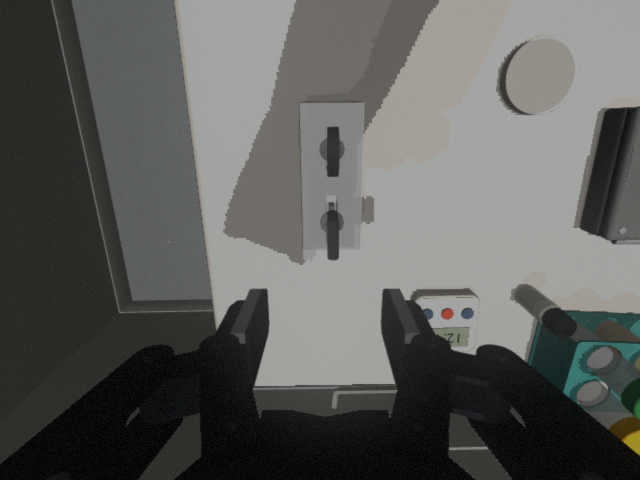

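The wrist view shows our key at (333,235), the round one at (333,150), and the finger midline near u=326.

```bash
python3 - <<'E'
from h import *
z=np.load('w1.npz');w=z['w'];im=z['im']
for b in ((318,190,350,270),(318,115,350,185)):
    p=w[b[1]:b[3],b[0]:b[2]].reshape(-1,3)
    q=p[(p[:,2]>58)&(p[:,2]<105)]; t=q[q[:,2]>np.percentile(q[:,2],95)-4]
    for s in (q,t): print(len(s),s.mean(0),s.min(0),s.max(0),cv2.minAreaRect(s[:,:2].astype(np.float32)))
p=w[95:255,295:370].reshape(-1,3); q=p[abs(p[:,2]-40)<5]; print(len(q),cv2.minAreaRect(q[:,:2].astype(np.float32)),np.median(q,0))
s=sensors.sense(); print(s['tool_pos'],s['eef_rot'])
E
```

```text
572 [ 527.29210662 -165.24206152   90.17044759] [ 515.32329339 -169.3716621    61.4079313 ] [ 544.90180426 -161.06356539   95.98652446] ((530.095458984375, -165.2213592529297), (7.892080307006836, 29.50885772705078), 89.03959655761719)
456 [ 529.48308092 -165.11108514   93.33028811] [ 515.39414301 -169.16613498   90.52242217] [ 544.90180426 -161.23401894   95.98652446] ((530.1170654296875, -165.2467498779297), (7.835769176483154, 29.491870880126953), 89.28065490722656)
593 [ 469.64180355 -164.40653896   89.91151361] [ 454.0062126  -168.30650494   77.34017503] [ 487.41741488 -160.24974203   94.84567022] ((470.7232666015625, -164.2898406982422), (7.657309532165527, 33.34096145629883), 89.24018096923828)
375 [ 470.35815584 -164.51079694   92.26787278] [ 459.61968153 -168.25363706   89.86200497] [ 481.67749599 -160.66959257   94.84567022] ((470.6988525390625, -164.40037536621094), (7.395384788513184, 22.051231384277344), 89.13481140136719)
8025 ((498.2286071777344, -164.72244262695312), (50.04677200317383, 125.14972686767578), 89.09475708007812) [ 492.12638927 -165.69063646   39.7311757 ]
[ 528.95107065 -167.7197816   196.67321145] [[-0.99980001  0.01963222 -0.00381086]
 [ 0.0196263   0.99980613  0.00158498]
 [ 0.00384123  0.00150987 -0.99999148]]
```

hand_motion(
  motion="0 0 0.4 0 0 0;0 0 0.4 0 0 0;0 0 0.4 0 0 0;0 0 0 0 0 0;0 0 0 0 0 0;0 0 0 0 0 0",
)

```text
time: 2.75
tool_pos: [529.7, -165.3, 140.9]
eef_rot: [[-1.0, 0.015, 0.002], [0.015, 1.0, -0.001], [-0.002, -0.001, -1.0]]
wrist_force: [0.2, -0.6, -0.2]
opening: 49.8
gripper_force: 0.0
```

Converted, 20 mm is 0.4, 15 mm is 0.3.

hand_motion(
  motion="0 0 0.4 0 0 0;0 0 0.4 0 0 0;0 0 0.3 0 0 0;0 0 0.24 0 0 0;0 0 0.12 0 0 0;0 0 0 0 0 0;0 0 0 0 0 0;0 0 0 0 0 0",
)

```text
time: 3.55
tool_pos: [529.9, -165.9, 67.4]
eef_rot: [[-1.0, 0.016, 0.002], [0.016, 1.0, -0.001], [-0.002, -0.001, -1.0]]
wrist_force: [0.2, 0.4, 0.2]
opening: 50.0
gripper_force: 0.0
```

hand_motion(
  motion="0 0 0 0 0 0;0 0 0 0 0 0;0 0 0 0 0 0;0 0 0 0 0 0;0 0 0 0 0 0;0 0 0 0 0 0",
  finger_gap=0,
  squeeze=80,
)

```text
time: 4.15
tool_pos: [529.3, -165.6, 66.6]
eef_rot: [[-1.0, 0.016, 0.0], [0.016, 1.0, -0.0], [-0.0, -0.0, -1.0]]
wrist_force: [0.2, -0.1, 1.3]
opening: 6.7
gripper_force: 79.5
```

Converted, 40 mm is 0.8, -30 mm is -0.6.

hand_motion(
  motion="0 0 -0.2 0 0 0;0 0 -0.4 0 0 0;0 0 -0.6 0 0 0;0 0 -0.6 0 0 0;0 0 -0.4 0 0 0;0.08 0.6 0 0 0 0;0.08 0.8 0 0 0 0;0.08 0.8 0 0 0 0;0.08 0.8 0 0 0 0;0.08 0.8 0 0 0 0",
)

```text
time: 5.15
tool_pos: [511.8, 26.1, 176.9]
eef_rot: [[-1.0, 0.016, 0.001], [0.016, 1.0, -0.0], [-0.001, -0.0, -1.0]]
wrist_force: [0.1, -0.2, -1.1]
opening: 7.0
gripper_force: 79.4
```

hand_motion(
  motion="0.08 0.8 0 0 0 0;0.08 0.8 0 0 0 0;0.04 0.6 0 0 0 0;0 0.2 0 0 0 0;0 0 0 0 0 0;0 0 0 0 0 0;0 0 0 0 0 0;0 0 0 0 0 0;0 0 0 0 0 0",
)

```text
time: 6.05
tool_pos: [504.2, 143.9, 176.3]
eef_rot: [[-1.0, 0.017, -0.0], [0.017, 1.0, -0.0], [0.0, -0.0, -1.0]]
wrist_force: [0.2, 0.1, -1.4]
opening: 7.3
gripper_force: 79.4
```

```bash
python3 - <<'E'
from h import *
for n in ('wrist','top','scene'):
    im,d,i,T=grab(n,f'pics/b{n}.png'); np.savez(f'b{n}.npz',im=im,d=d,T=T,w=world(d,i,T))
s=sensors.sense();print(s['tool_pos'],s['eef_rot'])
E
```

```text
[504.09639868 144.41457702 176.32805248] [[-9.99862566e-01  1.65785845e-02 -2.17139018e-06]
 [ 1.65785846e-02  9.99862564e-01 -6.73242214e-05]
 [ 1.05495146e-06 -6.73509673e-05 -9.99999998e-01]]
```

View pics/bwrist.png

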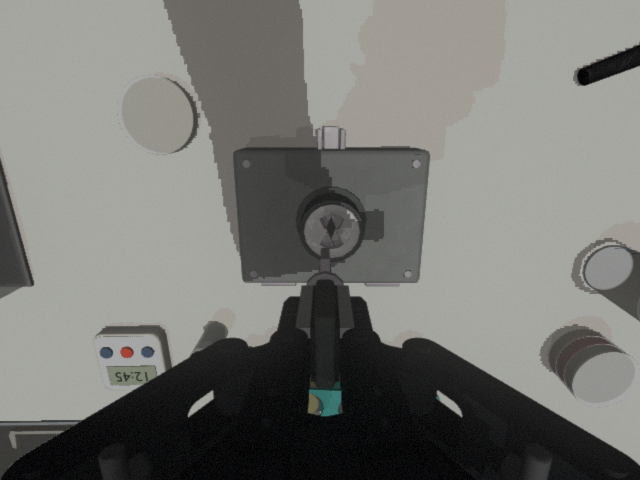

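```bash
python3 - <<'E'
from h import *
def ell(w,im,b,name,zr=(66,75)):
    p=w[b[1]:b[3],b[0]:b[2]]; m=((p[...,2]>zr[0])&(p[...,2]<zr[1])).astype(np.uint8)
    q=p[m>0]
    r=cv2.minEnclosingCircle(q[:,:2].astype(np.float32)); e=cv2.fitEllipse(cv2.convexHull(q[:,:2].astype(np.float32)))
    print(name,len(q),np.median(q,0),r,e)
z=np.load('bwrist.npz'); w=z['w'];im=z['im']
ell(w,im,(285,180,380,262),'wrist')
p=w[140:290,225:435].reshape(-1,3); q=p[abs(p[:,2]-40)<4]; print('box',cv2.minAreaRect(q[:,:2].astype(np.float32)),np.median(q[:,2]))
q=p[(p[:,2]>80)]; 
# key collar/blade
pp=w[240:300,300:350]; 
for r in range(0,60,5): print(240+r,[f'{u+300}:{pp[r,u,0]:.0f},{pp[r,u,1]:.1f},{pp[r,u,2]:.0f}' for u in range(15,40,4)])
t=np.load('top.npz'); ell(t['w'],t['im'],(220,225,320,310),'top')
cv2.imwrite('pics/w2c.png',cv2.resize(im[180:320,270:390,::-1],None,fx=5,fy=4.2,interpolation=2))
E
```

```text
wrist 2571 [497.95087178 149.62555373  69.54052468] ((499.4911804199219, 148.16217041015625), 23.33715057373047) ((499.49407958984375, 148.18983459472656), (46.16011428833008, 46.37754440307617), 77.597412109375)
box ((499.5530700683594, 148.08450317382812), (149.64346313476562, 108.94183349609375), 89.0195083618164) 39.6654704528558
240 ['315:506,136.5,70', '319:505,139.3,71', '323:508,142.1,62', '327:508,145.1,63', '331:509,148.0,61', '335:511,151.1,56', '339:510,154.1,57']
245 ['315:509,136.4,70', '319:510,139.2,70', '323:511,142.1,67', '327:512,145.0,63', '331:512,148.0,62', '335:515,151.1,55', '339:511,153.8,67']
250 ['315:514,136.2,69', '319:513,139.2,70', '323:495,142.7,122', '327:494,144.9,124', '331:513,147.8,70', '335:514,150.8,69', '339:514,153.6,70']
255 ['315:517,136.2,69', '319:517,139.1,70', '323:494,142.7,131', '327:495,144.9,131', '331:517,147.8,70', '335:518,150.7,69', '339:517,153.6,70']
260 ['315:532,135.0,41', '319:533,138.3,40', '323:496,142.7,136', '327:496,144.9,136', '331:521,147.8,70', '335:521,150.7,70', '339:521,153.6,70']
265 ['315:537,134.9,40', '319:504
[... 531 characters left out ...]
9,148.6,153', '339:499,150.5,153']
285 ['315:494,139.5,171', '319:490,141.4,178', '323:490,143.1,178', '327:490,144.7,178', '331:491,146.4,176', '335:494,148.2,171', '339:493,149.9,172']
290 ['315:492,139.7,178', '319:490,141.5,182', '323:490,143.1,182', '327:490,144.7,182', '331:490,146.3,182', '335:493,148.0,177', '339:428,144.9,311']
295 ['315:492,139.9,184', '319:490,141.6,187', '323:490,143.1,186', '327:491,144.7,186', '331:491,146.2,185', '335:493,147.9,181', '339:493,149.5,181']
top 415 [499.35168582 148.74964067  71.24243415] ((499.7870788574219, 148.093505859375), 23.40947723388672) ((499.6371765136719, 148.19064331054688), (45.88539123535156, 46.15242385864258), 32.884212493896484)
```

View pics/w2c.png

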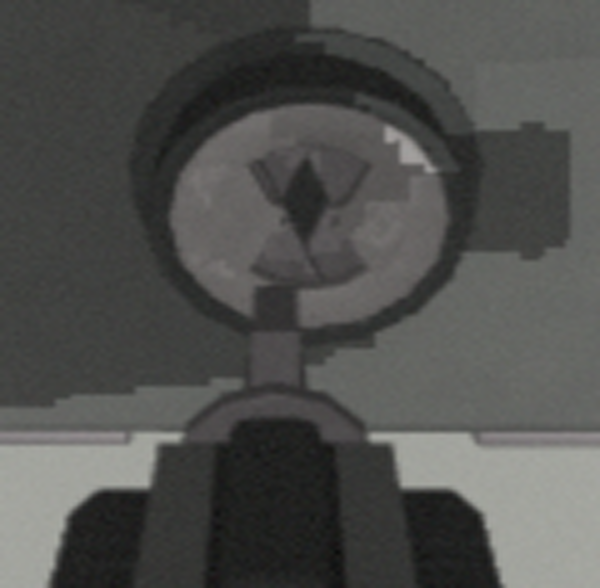

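Keyhole found at (499.6,148.2), yaw -1°. The blade centre is about (504.9,143.9), so I shift by +5.3/+4.3 and go down to just above the face.

Converted, 12 mm is 0.24, 5.3 mm is 0.106.

hand_motion(
  motion="0.106 0.086 0.2 0 0 0;0 0 0.24 0 0 0;0 0 0.24 0 0 0;0 0 0.12 0 0 0;0 0 0 0 0 0;0 0 0 0 0 0;0 0 0 0 0 0;0 0 0 0 0 0;0 0 0 0 0 0",
)

```text
time: 7.1
tool_pos: [499.2, 149.3, 136.9]
eef_rot: [[-1.0, 0.016, 0.001], [0.016, 1.0, 0.0], [-0.001, 0.0, -1.0]]
wrist_force: [1.0, 0.4, -0.4]
opening: 6.9
gripper_force: 79.4
```

```bash
python3 - <<'E'
from h import *
s=sensors.sense();print(s['tool_pos'],s['eef_rot'],s['wrist_force'],s['torque'])
im,d,i,T=grab('wrist','pics/w3.png');np.savez('w3.npz',im=im,d=d,T=T,w=world(d,i,T))
im2=grab('scene')[0]
cv2.imwrite('pics/w3c.png',np.hstack([cv2.resize(im[190:320,260:400,::-1],(420,390),interpolation=2),cv2.resize(im2[190:290,230:330,::-1],(380,390),interpolation=2)]))
E
```

```text
[499.21304527 149.31377965 136.92716615] [[-9.99873181e-01  1.58842014e-02  1.14667803e-03]
 [ 1.58843952e-02  9.99873822e-01  1.60097616e-04]
 [-1.14399032e-03  1.78291600e-04 -9.99999330e-01]] [ 0.9797074   0.420511   -0.35002422] [0.00605719 0.00384215 0.0436017 ]
```

View pics/w3c.png

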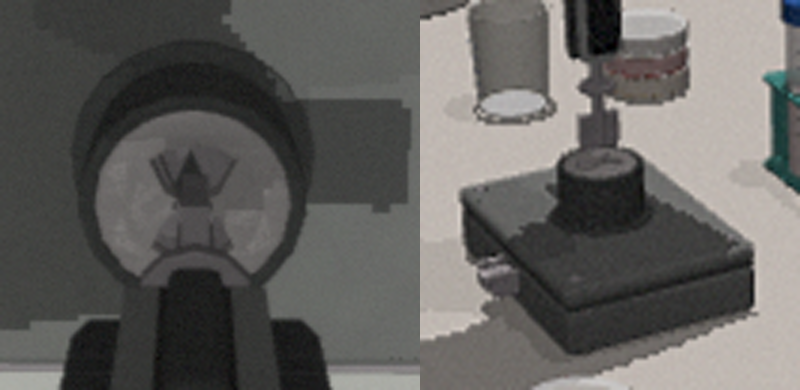

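The blade (193,190) is centred over the bow tie (193,200), so I start inserting.

Converted, 3 mm is 0.06, 2 mm is 0.04.

hand_motion(
  motion="0 0 0.06 0 0 0;0 0 0.06 0 0 0;0 0 0.04 0 0 0;0 0 0.03 0 0 0;0 0 0.03 0 0 0;0 0 0 0 0 0;0 0 0 0 0 0",
)

```text
time: 7.9
tool_pos: [498.8, 149.3, 125.3]
eef_rot: [[-1.0, 0.016, -0.0], [0.016, 1.0, -0.0], [0.0, -0.0, -1.0]]
wrist_force: [-0.7, -0.0, -0.9]
opening: 7.3
gripper_force: 79.4
```

Converted, 1.5 mm is 0.03, 1 mm is 0.02.

hand_motion(
  motion="0 0 0.03 0 0 0;0 0 0.03 0 0 0;0 0 0.02 0 0 0;0 0 0.01 0 0 0;0 0 0 0 0 0;0 0 0 0 0 0;0 0 0 0 0 0",
)

```text
time: 8.6
tool_pos: [498.8, 149.2, 121.0]
eef_rot: [[-1.0, 0.016, 0.0], [0.016, 1.0, -0.0], [-0.0, -0.0, -1.0]]
wrist_force: [-0.7, -0.5, 1.7]
opening: 6.8
gripper_force: 79.6
```

Converted, 0.5 mm is 0.01.

hand_motion(
  motion="0 0 0.01 0 0 0;0 0 0 0 0 0;0 0 0 0 0 0",
)

```text
time: 8.9
tool_pos: [498.9, 149.2, 120.8]
eef_rot: [[-1.0, 0.016, 0.0], [0.016, 1.0, -0.0], [-0.0, -0.0, -1.0]]
wrist_force: [-2.9, -0.9, 3.7]
opening: 6.8
gripper_force: 80.0
```

hand_motion(
  motion="0 0 0.01 0 0 0;0 0 0 0 0 0;0 0 0 0 0 0",
)

```text
time: 9.2
tool_pos: [499.0, 149.2, 120.6]
eef_rot: [[-1.0, 0.016, 0.001], [0.016, 1.0, -0.0], [-0.001, 0.0, -1.0]]
wrist_force: [-2.1, -1.8, 5.4]
opening: 7.1
gripper_force: 80.4
```

Converted, 0.5 mm is 0.01, -0.06 rad / 4 = -0.015.

hand_motion(
  motion="0 0 0.01 0 0 -0.015;0 0 0 0 0 -0.015;0 0 0 0 0 -0.0075;0 0 0 0 0 -0.0075;0 0 0 0 0 -0.0075;0 0 0 0 0 0;0 0 0 0 0 0",
)

```text
time: 9.9
tool_pos: [499.2, 149.1, 119.3]
eef_rot: [[-0.981, -0.193, 0.001], [-0.193, 0.981, -0.001], [-0.001, -0.001, -1.0]]
wrist_force: [1.0, -2.0, 2.6]
opening: 6.8
gripper_force: 79.7
```

```bash
python3 -c "
from h import *
s=sensors.sense();print(s['torque'],s['wrist_force'])"
```

```text
[-0.55528911 -0.35916756  0.02623972] [ 1.04252253 -1.99616486  2.624242  ]
```

Converted, 1 mm is 0.02.

hand_motion(
  motion="0 0 0.02 0 0 0;0 0 0.02 0 0 0;0 0 0 0 0 0;0 0 0 0 0 0",
)

```text
time: 10.3
tool_pos: [499.2, 149.2, 118.5]
eef_rot: [[-0.981, -0.193, 0.002], [-0.193, 0.981, -0.0], [-0.002, -0.0, -1.0]]
wrist_force: [-0.3, -1.5, 6.8]
opening: 6.7
gripper_force: 80.6
```

Converted, -0.03 rad / 4 = -0.0075.

hand_motion(
  motion="0 0 0 0 0 -0.0075;0 0 0 0 0 -0.0075;0 0 0 0 0 0;0 0 0 0 0 0",
)

```text
time: 10.7
tool_pos: [498.7, 149.0, 116.7]
eef_rot: [[-0.968, -0.251, -0.001], [-0.251, 0.968, -0.001], [0.001, -0.001, -1.0]]
wrist_force: [1.4, -2.7, 0.1]
opening: 7.2
gripper_force: 79.4
```

hand_motion(
  motion="0 0 0 0 0 -0.0075;0 0 0 0 0 -0.0075;0 0 0 0 0 0;0 0 0 0 0 0",
)

```text
time: 11.1
tool_pos: [498.6, 149.1, 116.9]
eef_rot: [[-0.951, -0.309, -0.001], [-0.309, 0.951, -0.0], [0.001, -0.0, -1.0]]
wrist_force: [0.9, -2.8, -0.7]
opening: 6.8
gripper_force: 79.1
```

Converted, 1 mm is 0.02.

hand_motion(
  motion="0 0 0.02 0 0 0;0 0 0.02 0 0 0;0 0 0.02 0 0 0;0 0 0 0 0 0;0 0 0 0 0 0;0 0 0 0 0 0",
)

```text
time: 11.7
tool_pos: [498.7, 149.1, 114.5]
eef_rot: [[-0.951, -0.309, -0.0], [-0.309, 0.951, -0.0], [0.0, -0.0, -1.0]]
wrist_force: [0.7, -4.2, 2.9]
opening: 6.9
gripper_force: 79.7
```

Converted, 0.8 mm is 0.016, 0.07 rad / 4 = 0.0175.

hand_motion(
  motion="0 0 0 0 0 0.0175;0 0 0 0 0 0.0175;0 0 0 0 0 0.0175;0 0 0 0 0 0.0175;0 0 0 0 0 0.0175;0 0 0 0 0 0.0175;0 0 0 0 0 0.01;0 0 0.016 0 0 0;0 0 0 0 0 0;0 0 0 0 0 0",
)

```text
time: 12.7
tool_pos: [498.8, 149.4, 113.7]
eef_rot: [[-0.989, 0.145, 0.0], [0.145, 0.989, 0.0], [-0.0, 0.0, -1.0]]
wrist_force: [-0.4, -3.0, 3.7]
opening: 7.2
gripper_force: 80.0
```

Converted, 0.8 mm is 0.016, 0.03 rad / 4 = 0.0075.

hand_motion(
  motion="0 0 0.016 0 0 0.0075;0 0 0 0 0 0.0075;0 0 0 0 0 0.0075;0 0 0 0 0 0;0 0 0 0 0 0",
)

```text
time: 13.2
tool_pos: [498.8, 149.4, 112.7]
eef_rot: [[-0.972, 0.233, 0.0], [0.233, 0.972, 0.0], [0.0, 0.0, -1.0]]
wrist_force: [-0.2, -3.4, 3.7]
opening: 6.9
gripper_force: 80.0
```

hand_motion(
  motion="0 0 0 0 0 0.0075;0 0 0 0 0 0.0075;0 0 0 0 0 0;0 0 0 0 0 0",
)

```text
time: 13.6
tool_pos: [498.5, 149.5, 112.1]
eef_rot: [[-0.957, 0.291, -0.001], [0.291, 0.957, 0.0], [0.001, 0.0, -1.0]]
wrist_force: [1.5, -3.0, 0.0]
opening: 6.9
gripper_force: 79.5
```

Converted, 1 mm is 0.02.

hand_motion(
  motion="0 0 0.02 0 0 0;0 0 0.02 0 0 0;0 0 0 0 0 0;0 0 0 0 0 0",
)

```text
time: 14.0
tool_pos: [498.4, 149.4, 110.3]
eef_rot: [[-0.957, 0.291, -0.001], [0.291, 0.957, 0.0], [0.001, 0.0, -1.0]]
wrist_force: [-0.5, -2.2, -0.1]
opening: 7.2
gripper_force: 79.5
```

Converted, 1 mm is 0.02, -0.07 rad / 4 = -0.0175.

hand_motion(
  motion="0 0 0.02 0 0 -0.0175;0 0 0 0 0 -0.0175;0 0 0 0 0 -0.0175;0 0 0 0 0 -0.017;0 0 0.02 0 0 0;0 0 0.02 0 0 0;0 0 0.02 0 0 0;0 0 0 0 0 0;0 0 0 0 0 0",
)

```text
time: 14.9
tool_pos: [498.7, 149.1, 106.4]
eef_rot: [[-1.0, 0.018, -0.0], [0.018, 1.0, -0.0], [0.0, -0.0, -1.0]]
wrist_force: [-1.2, -3.5, 0.4]
opening: 7.1
gripper_force: 79.4
```

Past the plug's entry (108.2) with no force, so I go on to the floor at about 100.7.

Converted, 1.5 mm is 0.03, 1 mm is 0.02.

hand_motion(
  motion="0 0 0.03 0 0 0;0 0 0.03 0 0 0;0 0 0.03 0 0 0;0 0 0.02 0 0 0;0 0 0 0 0 0;0 0 0 0 0 0",
)

```text
time: 15.5
tool_pos: [498.8, 149.1, 101.0]
eef_rot: [[-1.0, 0.018, -0.0], [0.018, 1.0, -0.0], [0.0, -0.0, -1.0]]
wrist_force: [-0.1, -3.9, -0.6]
opening: 6.6
gripper_force: 79.3
```

hand_motion(
  motion="0 0 0.02 0 0 0;0 0 0.02 0 0 0;0 0 0 0 0 0;0 0 0 0 0 0",
)

```text
time: 15.9
tool_pos: [498.9, 149.1, 100.5]
eef_rot: [[-1.0, 0.018, 0.001], [0.018, 1.0, -0.0], [-0.001, -0.0, -1.0]]
wrist_force: [-3.3, -4.6, 6.2]
opening: 7.3
gripper_force: 80.3
```

Converted, 0.5 mm is 0.01, 0.08 rad / 4 = 0.02.

hand_motion(
  motion="0 0 0.01 0 0 0.0125;0 0 0 0 0 0.02;0 0 0 0 0 0.02;0 0 0 0 0 0.02;0 0 0 0 0 0.02;0 0 0 0 0 0.02;0 0 0 0 0 0.02;0 0 0 0 0 0;0 0 0 0 0 0",
  squeeze=110,
)

```text
time: 16.8
tool_pos: [499.2, 149.6, 100.5]
eef_rot: [[-0.854, 0.52, 0.002], [0.52, 0.854, 0.001], [-0.001, 0.001, -1.0]]
wrist_force: [-1.9, -4.5, 7.2]
opening: 6.5
gripper_force: 107.5
```

```bash
python3 -c "
from h import *
s=sensors.sense();print(s['torque'],s['wrist_force'])"
```

```text
[-1.08492028  0.57271583  0.13912558] [-1.86164665 -4.45273592  7.17863999]
```

Forces are low and the torque is rising with the spring, so I keep turning.

Converted, 0.08 rad / 4 = 0.02.

hand_motion(
  motion="0 0 0 0 0 0.02;0 0 0 0 0 0.02;0 0 0 0 0 0.02;0 0 0 0 0 0.02;0 0 0 0 0 0.02;0 0 0 0 0 0.02;0 0 0 0 0 0.02;0 0 0 0 0 0;0 0 0 0 0 0",
)

```text
time: 17.7
tool_pos: [499.5, 149.8, 100.5]
eef_rot: [[-0.447, 0.894, 0.002], [0.894, 0.447, 0.001], [0.0, 0.003, -1.0]]
wrist_force: [-1.9, -3.9, 7.0]
opening: 6.8
gripper_force: 107.4
```

```bash
python3 -c "
from h import *
s=sensors.sense();print(s['torque'],s['wrist_force'])"
```

```text
[-0.97647206  0.39056743  0.16384235] [-1.93993304 -3.90604117  7.04143373]
```

Converted, 0.08 rad / 4 = 0.02.

hand_motion(
  motion="0 0 0 0 0 0.02;0 0 0 0 0 0.02;0 0 0 0 0 0.02;0 0 0 0 0 0.02;0 0 0 0 0 0.02;0 0 0 0 0 0.02;0 0 0 0 0 0.02;0 0 0 0 0 0.005;0 0 0 0 0 0;0 0 0 0 0 0",
)

```text
time: 18.7
tool_pos: [499.9, 149.9, 100.5]
eef_rot: [[0.115, 0.993, 0.003], [0.993, -0.115, 0.001], [0.002, 0.003, -1.0]]
wrist_force: [-1.3, -3.6, 5.8]
opening: 6.9
gripper_force: 107.4
```

```bash
python3 - <<'E'
from h import *
s=sensors.sense();print(s['torque'],s['wrist_force'],s['joint_positions'])
print(np.arctan2(s['eef_rot'][1,0],-s['eef_rot'][0,0])-.0172)
im,d,i,T=grab('wrist','pics/w4.png');im2=grab('scene')[0]
cv2.imwrite('pics/w4c.png',np.hstack([cv2.resize(im[120:420,170:470,::-1],(400,400),interpolation=2),cv2.resize(im2[180:290,225:335,::-1],(400,400),interpolation=2)]))
E
```

```text
[-0.91094551  0.15785908  0.26101158] [-1.31801912 -3.63353341  5.80388189] [ 1.62310663e-01  5.12961349e-02 -1.73674176e-01  1.34242548e+00
  7.43420921e-04  1.84882672e+00]
1.6693122708563872
```

View pics/w4c.png

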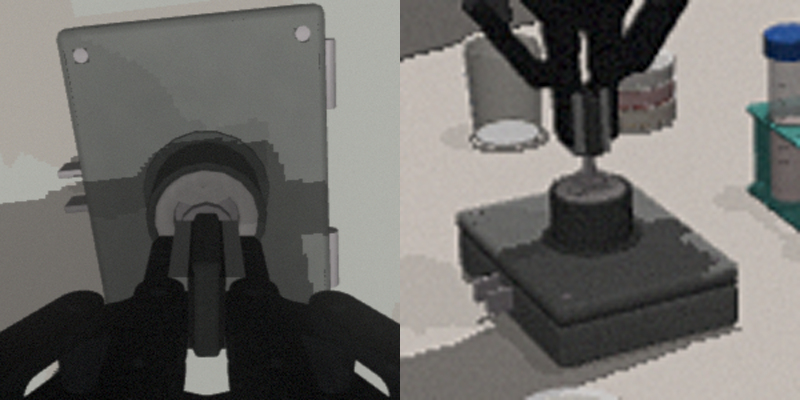

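Converted, 0.03 rad / 4 = 0.0075.

hand_motion(
  motion="0 0 0 0 0 0.0075;0 0 0 0 0 0;0 0 0 0 0 0;0 0 0 0 0 0;0 0 0 0 0 0",
)

```text
time: 19.3
tool_pos: [499.9, 149.9, 100.5]
eef_rot: [[0.145, 0.989, 0.003], [0.989, -0.145, 0.001], [0.002, 0.003, -1.0]]
wrist_force: [-0.3, -3.4, 7.0]
opening: 7.2
gripper_force: 107.4
```

```bash
python3 - <<'E'
from h import *
s=sensors.sense();print(s['torque'],s['wrist_force'],s['qvel'])
print(np.arctan2(s['eef_rot'][1,0],-s['eef_rot'][0,0])-.0172)
E
```

```text
[-0.87498644  0.13114741  0.19241617] [-0.34516088 -3.41353426  7.03245244] [ 0.00014009  0.00017088  0.00036223 -0.00026865 -0.00041694 -0.00023792]
1.6993378537006372
```

```bash
python3 -c "
from h import *
print(close_job())"
```

```text
the job is handed in; nothing more can be done
None
```

I handed the job in at about 19 s: by the arm's position and forces, the rectangular-headed key is fully home and turned about a quarter turn clockwise. The gripper still holds it there, and the vial, dish, timer and other key were not touched.

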